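# Light the feeder window and prime the doser

### The arm

A 6-joint arm with a two-finger parallel gripper is mounted at the origin on the work surface. World frame = base frame: x ahead of the robot, y to its left, z up, the work surface at z = 0. Lengths are in m, angles in rad, forces in N, time in s.
With the tool pointing down it reaches from about 0.35 to 0.85 m from the base axis. Payload 8.1 kg.
Tool frame: the origin (TCP) lies on the centre line of the jaws, within the pads' length; the fingertips stand 17 mm ahead of it and the grasp point (between the pads) lies 2 mm behind it (ctrl.finger_overhang is the distance from the TCP to the fingertips, in m); z points along the fingers, y is the line along which they close (so a half turn about z gives the same grasp; the last joint's range is limited). The gripper opens to 85 mm and grips with 20 to 120 N. Pads are 22 mm wide; open, the fingers measure 114 mm over their backs; the gripper's body (76 mm by 85 mm) begins 54 mm behind the grasp point. The pads swing forward as they close: fully open they stand 13 mm farther back than shut.
Start: joints at [-1.383, 0.13, 1.488, -0, 1.523, -0.085], TCP at [0.162, -0.578, 0.248] pointing down, gripper open.
Joint ranges: [-2.96, 2.96], [-0.89, 2.26], [0.02, 2.5], [-1.34, 4.48], [0, 2.73], [-2.66, 2.66]. Speed limits (rad/s): [2.39, 2.39, 2.79, 3.14, 3.14, 3.14].

### API

Orientations are given as a unit quaternion [w, x, y, z].
In Python, from station import ctrl gives the robot as it stands.
- The arm moves only by the tool arm_command, never from a script. Its argument "motion" is a list of rows, each an object of numbers: "dx", "dy", "dz": the shift along the tool's x, y, z in m; "wx", "wy", "wz": the turn, a rotation vector about the tool's x, y, z in degrees; "gripper": the opening in per cent of the stroke, from 0 (shut) to 100 (fully open). A call has 1 to 8 rows; each row is the pose to reach, as a shift and turn from the pose commanded when the call began, along the tool's axes at that moment; what a row does not reach only later rows make up. A row lasts 1/12 s, in which the tool goes at most 41.7 mm and 7.16 degrees, less where a joint would pass 70% of its speed; a pose out of reach is approached as far as the arm can. A call with a gripper value outside its range is refused whole. The fingers move at their own pace and stop on an object; "grip_force" is the grip in N (left out, the last holds). Time passes only in rows, so rows that repeat a pose let the fingers close. It gives the time, the measured TCP pose, the force, the opening and the grip force at its end, in the units of the state.
- ctrl.state(): the state, without advancing time (a new reading comes with each control period).
- ctrl.capture(name): name is "scene" or "top" or "wrist"; returns (picture, depth): 400x640x3 uint8, red, green, blue; 400x640 float32, m along the optical axis (not along the pixel's ray), 0 where there is no reading.
- ctrl.camera_model(name): a dict with "K" (3x3 intrinsics, pixels), "D" ([k1, k2, p1, p2, k3] as OpenCV has them; the pictures are not rectified), "R" (3x3) and "t" (3): a world point X has camera coordinates R X + t; the wrist camera has in their place "mount" (4x4, takes a point from camera to tool coordinates, whose origin is the TCP and whose axes are the flange's). Camera axes: x right, y down, z forward; pixel columns grow to the right and rows downward; lengths in m; the calibration is good to about 2 mm. A picture is of the moment at which its call begins: read the wrist's pose just before it. camera_model takes no time and is no camera call.
- ctrl.job_done(): hands the job in; it is judged then, once.
Trained networks look in the newest picture that a camera, given by its name, has taken for a name from the list of things; names that differ only in an ending like _2 or _b are one class to them, and where a whole thing is asked for, a point or a joint stands for the part that bears it (a point fixed in the world has none). Each returns a list of dicts, best first, with "conf" (0 to 1); they miss things now and then, are a little off and sometimes report something else, mostly with a low value. They report only what shows in the picture. A call takes as long as a camera call.
- ctrl.boxes_of(camera, target): "bbox" ([left, top, right, bottom] in pixels, round what is visible of it).
- ctrl.cut_out(camera, target): "region" (400x640 bool, what is visible of it) and "bbox" ([left, top, right, bottom] in pixels, round what is visible of it).
- ctrl.pinpoint(camera, target): "pixel" ([column, row] in pixels: a listed point, or the origin of a listed thing).
The state is a dict: "time": time; "joint_pos": joint angles; "dq": joint speeds; "tau": joint torques, N m; "position": TCP position; "orientation": TCP orientation; "force": force on the tool from outside, world axes, zero at the start; "moment": the same for the moment, N m; "grip_width": finger opening in m; "grip_force": force on a finger pad.
Only numpy, scipy, OpenCV 4.12 (cv2) and the standard library are available. Lean on these libraries where they do the work, as an engineer would, in place of code of your own. Each camera call takes 0.05 s, during which the arm holds its last target. There are 200 camera calls.

### The job

Swing the lamp out of the way of the yellow priming plunger until its head hangs centred over the clear window of the feeder, and let go of it. Then press the leaning plunger along its axis down to its stop, which you have to feel for, hold it against the stop for a full second without forcing it, and let it spring all the way back up. Leave the lamp over the window and leave the loose parts on the counter where they are.

Things in the scene. Friction and masses are not known exactly. Their poses are not given: they have to be found in the camera images.
- feeder: blue feeder doser fixed on the counter, 240 mm (its x) by 360 mm (its y) by 50 mm high; origin at the centre of its underside, +x away from the robot, +y to the left at yaw 0. Its left half holds an orange impeller under the clear window, flush with the top; the priming pump stands on its right half. A 24 mm aluminium lamp post stands on it at x = 105 mm, y = 0.
- window (a point): centre of the clear window (200 mm by 130 mm), on the feeder's top face, 50 mm above the counter
- lamp (a joint): angle of the lamp's swing arm about the vertical post (rad): 0 when the arm points to the feeder's -x, growing as the head swings to the feeder's left (+y; clockwise from above); the head is centred over the window at 0.735; limits -1.35 and 1.35. It starts between -1.0 and -0.2, over the pump. The hinge is stiff (about 0.3 N m, so 2 to 4 N at the handle) and stays where it is left.
- lamp_hinge (a point): point on the lamp's vertical hinge axis, on the post, 236 mm above the counter
- lamp_handle (a point): point to grip on the lamp's handle: an upright round black rubber rod, 24 mm thick, standing over the lamp head, 142 mm from the hinge axis. The point lies on the rod's axis at its upper end, 306 mm above the counter; take it about 20 mm lower. The rod spans 244 to 306 mm; below it is the 20 mm wide flat arm (top at 244 mm) and the white lamp head, 72 mm across
- lamp_head (a point): centre of the lamp head's underside, straight below the handle, 198 mm above the counter
- primer: priming pump fixed on the feeder's top (foot 84 mm across, 8 mm thick; origin at the centre of the foot's underside, 50 mm above the counter). Its grey barrel and the plunger lean 30 degrees from the vertical towards the pump's own -x, so that the plunger's outward axis is (-0.5, 0, 0.866) in the pump's frame. Do not push on the pump or plunger with more than 40 N.
- plunger_head (a point): centre of the flat outer face of the plunger's yellow round head, 60 mm across, 15 mm thick; the face is square to the leaning axis. Released, it is 110 mm along the axis from a point 20 mm in +x and 28 mm above the pump's origin.
- plunger (a joint): stroke of the plunger along its axis (m), 0 released. Its spring pushes back with 4 N, growing by 0.2 N per mm to at most 10 N. The stop, an unseen ring with a rubber face in the barrel, lies between 12 and 28 mm, different every time: there the force rises by about 8 N per mm; a lasting 13 N or more means it is reached. A finger may rebound off it at first touch and must lean in again.
- collar: loose dark titanium shaft collar, 72 mm across, 24 mm high; origin at the centre of its underside; leave alone
- puck: loose grey sensor puck, 72 mm across, 32 mm high; origin at the centre of its underside; leave alone
- foot_a: loose aluminium mounting foot, 110 by 50 mm plate with an upright web, 58 mm high; origin at the centre of its underside; leave alone
- foot_b: second loose aluminium mounting foot, as the first; leave alone

How it is judged:
By the outcome, as a careful person would: the job done as asked, in the order asked, and still so for the second after the job is handed in, with the robot touching nothing.
It also fails if it takes over 58 s, if anything falls off the work surface, if the arm or the gripper's body presses on something with over 40 N, if the wrist force passes 120 N, or if a joint passes its speed limit or range.

## Working session

There is one attempt and no reset: what is moved stays moved. The work goes in short steps, Python scripts to look and compute and a tool call to move; the robot and the scene stay as the last step left them, time stands still between calls to the robot, and variables do not carry over. Pictures are saved under pics/ and viewed, at most 10 in all, crops included, and the job is handed in when it is done.

Besides the shell and the picture viewer there is one more tool, called after "Request:" by a JSON object that holds its "method" and its "body". arm_command: Moves the arm, as the interface text tells. Its arguments: {"type":"object","properties":{"motion":{"type":"array","items":{"type":"object","properties":{"dx":{"type":"number"},"dy":{"type":"number"},"dz":{"type":"number"},"wx":{"type":"number"},"wy":{"type":"number"},"wz":{"type":"number"},"gripper":{"type":"number"}}}},"grip_force":{"type":"number"}},"required":["motion"]}

```bash
mkdir -p pics; cat > h.py <<'E'
import numpy as np, cv2
from station import ctrl
def ray(cam,px):
    m=ctrl.camera_model(cam);K=np.array(m["K"]);D=np.array(m["D"])
    u=cv2.undistortPoints(np.array([[px]],float),K,D)[0,0]
    R=np.array(m["R"]);t=np.array(m["t"])
    return -R.T@t, R.T@np.array([u[0],u[1],1])
def atz(cam,px,z):
    o,d=ray(cam,px); return o+d*(z-o[2])/d[2]
def tri(p1,p2):
    A=[];b=[]
    for o,d in (p1,p2):
        d=d/np.linalg.norm(d);P=np.eye(3)-np.outer(d,d);A.append(P);b.append(P@o)
    return np.linalg.lstsq(np.vstack(A),np.hstack(b),rcond=None)[0]
E
python3 - <<'E'
from h import *
np.set_printoptions(precision=4,suppress=True)
H=dict(feeder=0,window=.05,lamp_hinge=.236,lamp_handle=.306,lamp_head=.198,primer=.05,plunger_head=.173,collar=0,puck=0,foot_a=0)
ims=[]
for c in("scene","top"):
    im,d=ctrl.capture(c);cv2.imwrite(f"pics/{c}0.png",im[:,:,::-1])
    for n,z in H.items():
        for r in ctrl.pinpoint(c,n)[:2]:
            print(c,n,round(r["conf"],2),np.round(r["pixel"],1),atz(c,r["pixel"],z))
s=ctrl.state();print(s["position"],s["orientation"],s["time"],s["force"])
E
```

```text
scene feeder 0.72 [309.1 237.5] [ 0.5715 -0.0616  0.    ]
scene window 0.76 [327.  242.8] [0.5984 0.0291 0.05  ]
scene window 0.52 [452.  273.1] [0.4919 0.4185 0.05  ]
scene lamp_hinge 0.7 [279.6 199.6] [ 0.6783 -0.0895  0.236 ]
scene lamp_handle 0.88 [279.2 154.3] [ 0.5713 -0.1688  0.306 ]
scene lamp_head 0.7 [283.8 180.7] [ 0.5635 -0.1636  0.198 ]
scene primer 0.88 [291. 213.] [ 0.5493 -0.1526  0.05  ]
scene plunger_head 0.46 [299.2 180.5] [ 0.51   -0.1416  0.173 ]
scene collar 0.55 [250.6 180.7] [ 0.4463 -0.4277  0.    ]
scene puck 0.57 [225.2 209.6] [ 0.6264 -0.396   0.    ]
scene puck 0.32 [308.8 236.7] [ 0.569  -0.0646  0.    ]
scene foot_a 0.83 [452.1 277.3] [0.4632 0.4165 0.    ]
scene foot_a 0.65 [426.2 321.1] [0.6604 0.4182 0.    ]
top window 0.7 [310.4 197.6] [0.5984 0.024  0.05  ]
top window 0.68 [174.6 170.1] [0.6748 0.4095 0.05  ]
top lamp_hinge 0.88 [359.4 154.9] [ 0.6759 -0.097   0.236 ]
top lamp_handle 0.72 [394.2 198. ] [ 0.5621 -0.1662  0.306 ]
top lamp_head 0.82 [389.1 204.9] [ 0.5604 -0.1723  0.198 ]
top primer 0.76 [371.7 217.5] [ 0.5435 -0.1472  0.05  ]
top plunger_head 0.93 [379.9 222.7] [ 0.5188 -0.1527  0.173 ]
top collar 0.92 [465.1 243.8] [ 0.4738 -0.4215  0.    ]
top puck 0.55 [452.5 192.3] [ 0.6237 -0.3907  0.    ]
top puck 0.22 [370.3 217.5] [ 0.5482 -0.1492  0.    ]
top foot_a 0.89 [174.2 176.3] [0.6665 0.4273 0.    ]
top foot_a 0.78 [175.1 250. ] [0.4509 0.413  0.    ]
[ 0.1617 -0.5778  0.2483] [-0.      0.9907  0.136   0.    ] 1.1 [-0.3846  0.9762  0.4044]
```

View images.

View pics/top0.png

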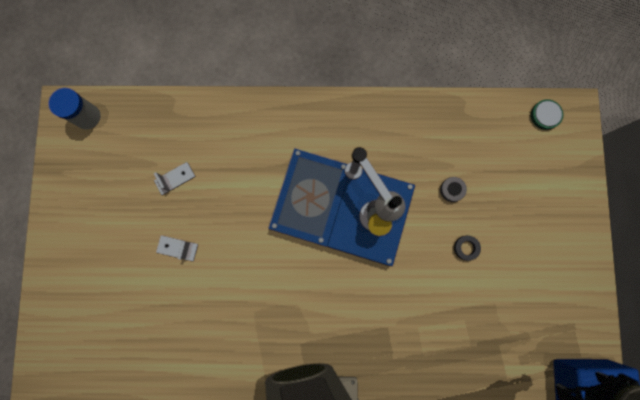

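View pics/scene0.png

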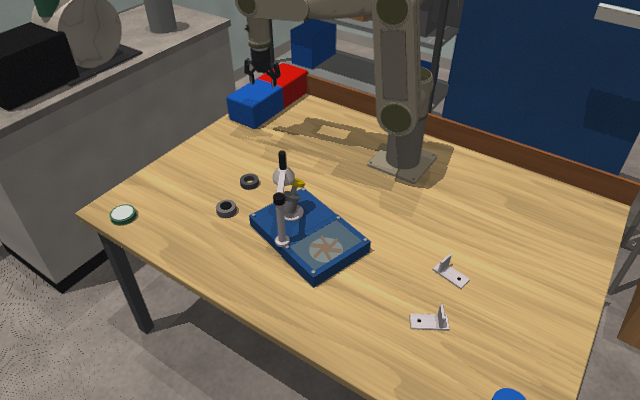

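The feeder sits at about (341,207) in the top picture, turned clockwise. Its corners are near (296,150), (413,186), (391,264) and (271,229). The lamp handle is at about (394,200) over the yellow head at (380,224), and the loose parts are well clear.

```bash
python3 - <<'E'
from h import *
from scipy.optimize import least_squares
np.set_printoptions(precision=4,suppress=True)
C=[((296,150),(.12,.18)),((413,186),(.12,-.18)),((391,264),(-.12,-.18)),((271,229),(-.12,.18))]
obs=[(atz("top",p,.05)[:2],np.array(q)) for p,q in C]
obs+=[(np.array([.677,-.093]),np.array([.105,0])),(np.array([.598,.026]),np.array([0,.0952]))]
f=lambda x:np.concatenate([np.array([x[0],x[1]])+np.array([[np.cos(x[2]),-np.sin(x[2])],[np.sin(x[2]),np.cos(x[2])]])@q-p for p,q in obs])
r=least_squares(f,[.57,-.06,-.3]);x,y,a=r.x
print(r.x,r.fun.reshape(-1,2))
R=np.array([[np.cos(a),-np.sin(a)],[np.sin(a),np.cos(a)]])
hinge=r.x[:2]+R@[.105,0];win=r.x[:2]+R@[0,.0952]
px={"lamp_handle":((279.2,154.3),(394.2,198)),"lamp_head":((283.8,180.7),(389.1,204.9)),"lamp_hinge":((279.6,199.6),(359.4,154.9)),"plunger_head":((299.2,180.5),(379.9,222.7)),"primer":((291,213),(371.7,217.5))}
for n,(s,t) in px.items(): print(n,tri(ray("scene",s),ray("top",t)))
print("hinge",hinge,"win",win)
for h in ([.5713,-.1688],[.5621,-.1662],[.5635,-.1636],[.5604,-.1723]):
    v=R.T@(np.array(h)-hinge); print(np.arctan2(v[1],-v[0]),np.hypot(*v))
E
```

```text
[ 0.5735 -0.0656 -0.2855] [[ 0.0042  0.0071]
 [ 0.0049 -0.0076]
 [-0.0081 -0.0057]
 [-0.0007  0.0085]
 [-0.0027 -0.0021]
 [ 0.0023 -0.0002]]
lamp_handle [ 0.5647 -0.1701  0.3006]
lamp_head [ 0.5595 -0.1705  0.193 ]
lamp_hinge [ 0.6755 -0.0951  0.2319]
plunger_head [ 0.5151 -0.1462  0.1758]
primer [ 0.5457 -0.1508  0.0474]
hinge [ 0.6743 -0.0951] win [0.6003 0.0258]
-0.9065077523471058 0.12662523445024115
-0.8502456600602885 0.132804476058418
-0.839135964386627 0.13023830596943292
-0.8810910270814716 0.13757087963670409
```

Request:
{"method": "arm_command", "body": {"motion": [{"dx": 0.25, "dy": -0.143, "dz": -0.122, "wz": -26, "gripper": 100}, {"dx": 0.25, "dy": -0.143, "dz": -0.122, "wz": -26}, {"dx": 0.25, "dy": -0.143, "dz": -0.122, "wz": -26}, {"dx": 0.25, "dy": -0.143, "dz": -0.122, "wz": -26}, {"dx": 0.494, "dy": -0.285, "dz": -0.122, "wz": -52}, {"dx": 0.494, "dy": -0.285, "dz": -0.122, "wz": -52}, {"dx": 0.494, "dy": -0.285, "dz": -0.122, "wz": -52}, {"dx": 0.494, "dy": -0.285, "dz": -0.122, "wz": -52}]}}

```text
invalid input at $.motion[0]: expected keys dx, dy, dz, wx, wy, wz, gripper
```

Request:
{"method": "arm_command", "body": {"motion": [{"dx": 0.25, "dy": -0.143, "dz": -0.122, "wx": 0, "wy": 0, "wz": -26, "gripper": 100}, {"dx": 0.25, "dy": -0.143, "dz": -0.122, "wx": 0, "wy": 0, "wz": -26, "gripper": 100}, {"dx": 0.25, "dy": -0.143, "dz": -0.122, "wx": 0, "wy": 0, "wz": -26, "gripper": 100}, {"dx": 0.25, "dy": -0.143, "dz": -0.122, "wx": 0, "wy": 0, "wz": -26, "gripper": 100}, {"dx": 0.25, "dy": -0.143, "dz": -0.122, "wx": 0, "wy": 0, "wz": -26, "gripper": 100}, {"dx": 0.25, "dy": -0.143, "dz": -0.122, "wx": 0, "wy": 0, "wz": -26, "gripper": 100}, {"dx": 0.25, "dy": -0.143, "dz": -0.122, "wx": 0, "wy": 0, "wz": -26, "gripper": 100}, {"dx": 0.25, "dy": -0.143, "dz": -0.122, "wx": 0, "wy": 0, "wz": -26, "gripper": 100}]}}

```text
time: 1.77
position: [0.3666, -0.3701, 0.3731]
orientation: [0.001, 0.934, 0.356, 0.001]
force: [-0.6, -0.6, 0.8]
grip_width: 0.0849
grip_force: 0.0
```

Request:
{"method": "arm_command", "body": {"motion": [{"dx": 0.278, "dy": -0.02, "dz": 0, "wx": 0, "wy": 0, "wz": -26, "gripper": 100}, {"dx": 0.278, "dy": -0.02, "dz": 0, "wx": 0, "wy": 0, "wz": -26, "gripper": 100}, {"dx": 0.278, "dy": -0.02, "dz": 0, "wx": 0, "wy": 0, "wz": -26, "gripper": 100}, {"dx": 0.278, "dy": -0.02, "dz": 0, "wx": 0, "wy": 0, "wz": -26, "gripper": 100}, {"dx": 0.278, "dy": -0.02, "dz": 0, "wx": 0, "wy": 0, "wz": -26, "gripper": 100}, {"dx": 0.278, "dy": -0.02, "dz": 0, "wx": 0, "wy": 0, "wz": -26, "gripper": 100}, {"dx": 0.278, "dy": -0.02, "dz": 0, "wx": 0, "wy": 0, "wz": -26, "gripper": 100}, {"dx": 0.278, "dy": -0.02, "dz": 0, "wx": 0, "wy": 0, "wz": -26, "gripper": 100}]}}

```text
time: 2.43
position: [0.5612, -0.1685, 0.3696]
orientation: [-0.001, 0.829, 0.559, 0.001]
force: [0.9, -0.7, -0.1]
grip_width: 0.0856
grip_force: 0.0
```

```bash
cat >> h.py <<'E'
from scipy.spatial.transform import Rotation as Ro
def wray(px,s):
    m=ctrl.camera_model("wrist");u=cv2.undistortPoints(np.array([[px]],float),np.array(m["K"]),np.array(m["D"]))[0,0]
    M=np.array(m["mount"]);R=Ro.from_quat(s["orientation"],scalar_first=True).as_matrix()
    return R@M[:3,3]+s["position"], R@M[:3,:3]@np.array([u[0],u[1],1])
def watz(px,z,s):
    o,d=wray(px,s);return o+d*(z-o[2])/d[2]
def totool(v,s): return Ro.from_quat(s["orientation"],scalar_first=True).as_matrix().T@np.array(v)
E
python3 - <<'E'
from h import *
np.set_printoptions(precision=4,suppress=True)
s=ctrl.state();im,d=ctrl.capture("wrist");cv2.imwrite("pics/w1.png",im[:,:,::-1])
print(s["position"],s["orientation"],s["joint_pos"],s["force"])
for n,z in dict(lamp_handle=.306,lamp_hinge=.236,lamp_head=.198,plunger_head=.173,primer=.05,window=.05).items():
    for r in ctrl.pinpoint("wrist",n)[:2]:
        p=watz(r["pixel"],z,s);print(n,round(r["conf"],2),np.round(r["pixel"]),p,totool(p-s["position"],s))
E
```

```text
[ 0.5612 -0.1685  0.3696] [-0.0007  0.8294  0.5587  0.0007] [-0.3803  0.0756  1.3282  0.0021  1.7382  0.0052] [ 0.9059 -0.6572 -0.1399]
lamp_handle 0.7 [321. 229.] [ 0.5577 -0.1728  0.306 ] [-0.0055 -0.0017  0.0636]
lamp_hinge 0.91 [438.  44.] [ 0.6771 -0.0991  0.236 ] [0.1075 0.0814 0.1338]
plunger_head 0.96 [272. 180.] [ 0.5131 -0.1537  0.173 ] [-0.0048 -0.0501  0.1966]
primer 0.6 [312. 150.] [ 0.5496 -0.1536  0.05  ] [ 0.0088 -0.0162  0.3196]
```

View pics/w1.png

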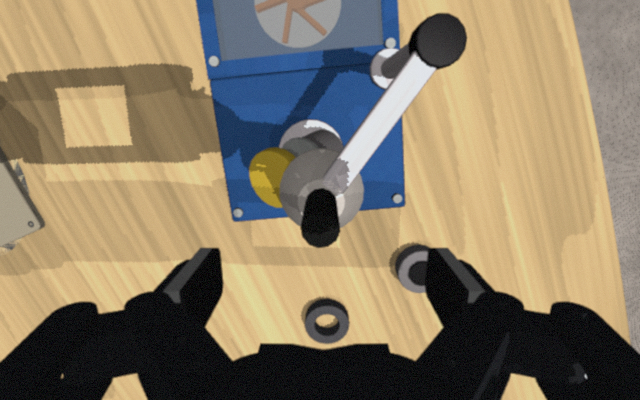

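The rod's top end shows at (321,229), between the jaws, and the hinge cap at (438,44). The plunger head (270,178) peeks out beside the lamp head. I descend and grip.

Request:
{"method": "arm_command", "body": {"motion": [{"dx": -0.005, "dy": -0.002, "dz": 0.03, "wx": 0, "wy": 0, "wz": 0, "gripper": 100}, {"dx": -0.005, "dy": -0.002, "dz": 0.06, "wx": 0, "wy": 0, "wz": 0, "gripper": 100}, {"dx": -0.005, "dy": -0.002, "dz": 0.084, "wx": 0, "wy": 0, "wz": 0, "gripper": 100}, {"dx": -0.005, "dy": -0.002, "dz": 0.084, "wx": 0, "wy": 0, "wz": 0, "gripper": 20}, {"dx": -0.005, "dy": -0.002, "dz": 0.084, "wx": 0, "wy": 0, "wz": 0, "gripper": 20}, {"dx": -0.005, "dy": -0.002, "dz": 0.084, "wx": 0, "wy": 0, "wz": 0, "gripper": 10}, {"dx": -0.005, "dy": -0.002, "dz": 0.084, "wx": 0, "wy": 0, "wz": 0, "gripper": 10}, {"dx": -0.005, "dy": -0.002, "dz": 0.084, "wx": 0, "wy": 0, "wz": 0, "gripper": 10}], "grip_force": 30}}

```text
time: 3.45
position: [0.5556, -0.1775, 0.2888]
orientation: [0.002, 0.831, 0.556, 0.001]
force: [0.1, -0.2, -0.0]
grip_width: 0.0257
grip_force: 0.0
```

Request:
{"method": "arm_command", "body": {"motion": [{"dx": 0, "dy": 0, "dz": 0, "wx": 0, "wy": 0, "wz": 0, "gripper": 5}, {"dx": 0, "dy": 0, "dz": 0, "wx": 0, "wy": 0, "wz": 0, "gripper": 5}, {"dx": 0, "dy": 0, "dz": 0, "wx": 0, "wy": 0, "wz": 0, "gripper": 5}], "grip_force": 30}}

```text
time: 3.7
position: [0.5554, -0.1775, 0.2888]
orientation: [0.002, 0.831, 0.556, 0.001]
force: [-2.0, -0.4, 6.9]
grip_width: 0.0228
grip_force: 29.4
```

```bash
python3 - <<'E'
from h import *
np.set_printoptions(precision=4,suppress=True)
s=ctrl.state();P=s["position"];print(P,s["grip_width"],s["grip_force"],s["force"],s["orientation"])
hinge=np.array([.6757,-.0965]);v=P[:2]-hinge;r=np.hypot(*v)
th0=np.arctan2(v[1],v[0]);lamp=-(th0-(np.pi-.2855));lamp=(lamp+np.pi)%(2*np.pi)-np.pi
print("lamp",lamp,"r",r)
R=Ro.from_quat(s["orientation"],scalar_first=True).as_matrix()
n=16
for k in range(1,n+1):
    D=(0.735-lamp)*k/n
    q=Ro.from_rotvec([0,0,-D]).as_matrix()[:2,:2]@v+hinge
    d=R.T@np.array([*(q-P[:2]),0]);print(k,d[:2],np.degrees(D),q)
E
```

```text
[ 0.5554 -0.1775  0.2888] 0.02284566671939629 29.429523646831512 [-1.972  -0.3943  6.936 ] [0.0016 0.8309 0.5565 0.0008]
lamp -0.8781621507681443 r 0.14502833324149467
1 [ 0.0087 -0.0117] 5.776711431828828 [ 0.5479 -0.165 ]
2 [ 0.0185 -0.0225] 11.553422863657657 [ 0.5416 -0.1518]
3 [ 0.0294 -0.0323] 17.330134295486488 [ 0.5367 -0.138 ]
4 [ 0.0412 -0.0409] 23.106845727315314 [ 0.5333 -0.1238]
5 [ 0.0538 -0.0483] 28.88355715914414 [ 0.5312 -0.1093]
6 [ 0.0671 -0.0544] 34.660268590972976 [ 0.5307 -0.0947]
7 [ 0.081  -0.0591] 40.4369800228018 [ 0.5316 -0.0801]
8 [ 0.0952 -0.0624] 46.21369145463063 [ 0.534  -0.0657]
9 [ 0.1097 -0.0642] 51.99040288645945 [ 0.5378 -0.0516]
10 [ 0.1243 -0.0646] 57.76711431828828 [ 0.543 -0.038]
11 [ 0.1389 -0.0635] 63.54382575011711 [ 0.5496 -0.0249]
12 [ 0.1533 -0.0609] 69.32053718194595 [ 0.5574 -0.0126]
13 [ 0.1674 -0.0569] 75.09724861377477 [ 0.5665 -0.0011]
14 [ 0.1809 -0.0515] 80.8739600456036 [0.5766 0.0094]
15 [ 0.1939 -0.0448] 86.65067147743243 [0.5878 0.0189]
16 [ 0.2061 -0.0368] 92.42738290926125 [0.5999 0.0271]
```

Request:
{"method": "arm_command", "body": {"motion": [{"dx": 0.009, "dy": -0.0115, "dz": 0, "wx": 0, "wy": 0, "wz": 5.8, "gripper": 5}, {"dx": 0.0185, "dy": -0.022, "dz": 0, "wx": 0, "wy": 0, "wz": 11.6, "gripper": 5}, {"dx": 0.0295, "dy": -0.032, "dz": 0, "wx": 0, "wy": 0, "wz": 17.3, "gripper": 5}, {"dx": 0.041, "dy": -0.0405, "dz": 0, "wx": 0, "wy": 0, "wz": 23.1, "gripper": 5}, {"dx": 0.0535, "dy": -0.0475, "dz": 0, "wx": 0, "wy": 0, "wz": 28.9, "gripper": 5}, {"dx": 0.067, "dy": -0.0535, "dz": 0, "wx": 0, "wy": 0, "wz": 34.7, "gripper": 5}, {"dx": 0.081, "dy": -0.058, "dz": 0, "wx": 0, "wy": 0, "wz": 40.4, "gripper": 5}, {"dx": 0.095, "dy": -0.061, "dz": 0, "wx": 0, "wy": 0, "wz": 46.2, "gripper": 5}], "grip_force": 30}}

```text
time: 4.37
position: [0.5346, -0.0657, 0.2888]
orientation: [0.001, 0.983, 0.183, 0.001]
force: [-1.2, -1.3, 6.2]
grip_width: 0.0232
grip_force: 30.4
```

Request:
{"method": "arm_command", "body": {"motion": [{"dx": 0.008, "dy": -0.012, "dz": 0, "wx": 0, "wy": 0, "wz": 5.8, "gripper": 5}, {"dx": 0.018, "dy": -0.0225, "dz": 0, "wx": 0, "wy": 0, "wz": 11.6, "gripper": 5}, {"dx": 0.0285, "dy": -0.0325, "dz": 0, "wx": 0, "wy": 0, "wz": 17.3, "gripper": 5}, {"dx": 0.0405, "dy": -0.041, "dz": 0, "wx": 0, "wy": 0, "wz": 23.1, "gripper": 5}, {"dx": 0.053, "dy": -0.0485, "dz": 0, "wx": 0, "wy": 0, "wz": 28.9, "gripper": 5}, {"dx": 0.066, "dy": -0.055, "dz": 0, "wx": 0, "wy": 0, "wz": 34.7, "gripper": 5}, {"dx": 0.08, "dy": -0.0595, "dz": 0, "wx": 0, "wy": 0, "wz": 40.4, "gripper": 5}, {"dx": 0.094, "dy": -0.062, "dz": 0, "wx": 0, "wy": 0, "wz": 46.2, "gripper": 5}], "grip_force": 30}}

```text
time: 5.03
position: [0.6005, 0.0267, 0.2888]
orientation: [-0.0, 0.976, -0.217, 0.002]
force: [-1.7, -0.3, 6.2]
grip_width: 0.0231
grip_force: 30.6
```

Request:
{"method": "arm_command", "body": {"motion": [{"dx": 0, "dy": 0, "dz": 0, "wx": 0, "wy": 0, "wz": 0, "gripper": 5}, {"dx": 0, "dy": 0, "dz": 0, "wx": 0, "wy": 0, "wz": 0, "gripper": 5}]}}

```text
time: 5.2
position: [0.601, 0.027, 0.2888]
orientation: [-0.001, 0.977, -0.214, 0.002]
force: [1.3, 2.3, 5.8]
grip_width: 0.0231
grip_force: 30.6
```

```bash
python3 - <<'E'
from h import *
np.set_printoptions(precision=4,suppress=True)
s=ctrl.state();print(s["position"],s["force"],s["joint_pos"])
for c in("top","scene"):
    im,d=ctrl.capture(c);cv2.imwrite(f"pics/{c}2.png",im[:,:,::-1])
    for n,z in dict(lamp_hinge=.236,window=.05,lamp_head=.198,primer=.05,plunger_head=.173).items():
        for r in ctrl.pinpoint(c,n)[:1]: print(c,n,round(r["conf"],2),np.round(r["pixel"],1),atz(c,r["pixel"],z))
E
```

```text
[0.601  0.027  0.2888] [1.3335 2.3358 5.83  ] [-0.0406  0.117   1.4293  0.0004  1.5907  1.962 ]
top lamp_hinge 0.74 [358.8 154.4] [ 0.6771 -0.0956  0.236 ]
top window 0.89 [312.  195.9] [0.6032 0.0195 0.05  ]
top lamp_head 0.76 [310.3 184.7] [0.6094 0.0209 0.198 ]
top primer 0.71 [372.6 219.4] [ 0.5382 -0.1497  0.05  ]
top plunger_head 0.6 [379.4 224.3] [ 0.5148 -0.1514  0.173 ]
scene lamp_hinge 0.75 [281.2 199. ] [ 0.6735 -0.0872  0.236 ]
scene lamp_head 0.87 [326.3 210.1] [0.6042 0.0291 0.198 ]
scene primer 0.85 [292.6 212.1] [ 0.5425 -0.1508  0.05  ]
scene plunger_head 0.67 [300.8 181.2] [ 0.51  -0.135  0.173]
```

Request:
{"method": "arm_command", "body": {"motion": [{"dx": 0, "dy": 0, "dz": 0, "wx": 0, "wy": 0, "wz": 0, "gripper": 80}, {"dx": 0, "dy": 0, "dz": 0, "wx": 0, "wy": 0, "wz": 0, "gripper": 80}, {"dx": 0, "dy": 0, "dz": 0, "wx": 0, "wy": 0, "wz": 0, "gripper": 80}, {"dx": 0, "dy": 0, "dz": 0, "wx": 0, "wy": 0, "wz": 0, "gripper": 80}, {"dx": 0, "dy": 0, "dz": -0.03, "wx": 0, "wy": 0, "wz": 0, "gripper": 80}, {"dx": 0, "dy": 0, "dz": -0.06, "wx": 0, "wy": 0, "wz": 0, "gripper": 80}, {"dx": 0, "dy": 0, "dz": -0.09, "wx": 0, "wy": 0, "wz": 0, "gripper": 80}, {"dx": 0, "dy": 0, "dz": -0.11, "wx": 0, "wy": 0, "wz": 0, "gripper": 80}]}}

```text
time: 6.47
position: [0.5995, 0.0261, 0.3995]
orientation: [-0.0, 0.977, -0.215, 0.001]
force: [0.8, 0.9, 0.4]
grip_width: 0.0682
grip_force: 0.0
```

Request:
{"method": "arm_command", "body": {"motion": [{"dx": -0.067, "dy": 0.214, "dz": 0, "wx": 0, "wy": 0, "wz": -25, "gripper": 0}, {"dx": -0.067, "dy": 0.214, "dz": 0, "wx": 0, "wy": 0, "wz": -25, "gripper": 0}, {"dx": -0.067, "dy": 0.214, "dz": 0, "wx": 0, "wy": 0, "wz": -25, "gripper": 0}, {"dx": -0.067, "dy": 0.214, "dz": 0, "wx": 0, "wy": 0, "wz": -25, "gripper": 0}, {"dx": -0.067, "dy": 0.214, "dz": 0, "wx": 0, "wy": 0, "wz": -25, "gripper": 0}, {"dx": -0.067, "dy": 0.214, "dz": 0, "wx": 0, "wy": 0, "wz": -25, "gripper": 0}, {"dx": -0.067, "dy": 0.214, "dz": 0, "wx": 0, "wy": 0, "wz": -25, "gripper": 0}, {"dx": -0.067, "dy": 0.214, "dz": 0, "wx": 0, "wy": 0, "wz": -25, "gripper": 0}]}}

```text
time: 7.13
position: [0.4482, -0.1409, 0.3966]
orientation: [0.0, 1.0, 0.001, 0.0]
force: [1.1, -0.7, 0.9]
grip_width: 0.0001
grip_force: 0.0
```

```bash
python3 - <<'E'
from h import *
np.set_printoptions(precision=4,suppress=True)
s=ctrl.state();im,d=ctrl.capture("wrist");cv2.imwrite("pics/w3.png",im[:,:,::-1])
print(s["position"],s["orientation"],s["joint_pos"],s["force"])
for n,z in dict(lamp_hinge=.236,lamp_handle=.306,lamp_head=.198,window=.05,plunger_head=.173,primer=.05).items():
    for r in ctrl.pinpoint("wrist",n)[:2]:
        print(n,round(r["conf"],2),np.round(r["pixel"]),watz(r["pixel"],z,s))
# plane of yellow head from depth
hsv=cv2.cvtColor(im,cv2.COLOR_RGB2HSV);m=(hsv[...,0]>18)&(hsv[...,0]<35)&(hsv[...,1]>150)&(d>0)
for r in ctrl.cut_out("wrist","plunger_head")[:1]:
    print(r["conf"],r["bbox"]); m&=r["region"]
v,u=np.nonzero(m);P=[]
for a,b in zip(u,v):
    o,dd=wray((a,b),s);P.append(o+dd*d[b,a])
P=np.array(P);np.save("P.npy",P);print(len(P),P.mean(0),P.min(0),P.max(0))
o=im.copy();o[m]=(255,0,255);cv2.imwrite("pics/w3m.png",np.hstack([im[:,:,::-1],o[:,:,::-1]])[::1,:][:,640:])
# RANSAC plane
rng=np.random.default_rng(0);best=0
for _ in range(300):
    a,b,c=P[rng.choice(len(P),3)];n=np.cross(b-a,c-a);l=np.linalg.norm(n)
    if l<1e-6: continue
    n/=l;k=abs((P-a)@n)<.002
    if k.sum()>best:best=k.sum();K=k
Q=P[K];c=Q.mean(0);n=np.linalg.svd(Q-c)[2][2];n*=np.sign(n[2]);print("plane",best,c,n,"tilt",np.degrees(np.arccos(n[2])),"yawp",np.degrees(np.arctan2(-n[1],-n[0])))
E
```

```text
[ 0.4482 -0.1409  0.3966] [0.0001 1.     0.0007 0.0004] [-0.4138 -0.235   1.5738  0.0002  1.8021  1.1556] [ 1.0616 -0.6907  0.9401]
lamp_head 0.81 [135.   0.] [0.6041 0.0245 0.198 ]
lamp_head 0.32 [276.  59.] [ 0.5531 -0.0979  0.198 ]
window 0.9 [199.  37.] [0.6001 0.02   0.05  ]
window 0.38 [336. 106.] [ 0.512 -0.158  0.05 ]
plunger_head 0.9 [339. 107.] [ 0.5116 -0.156   0.173 ]
primer 0.62 [338.  79.] [ 0.5467 -0.1596  0.05  ]
0.91 [307.1, 71.5, 365.8, 129.3]
2637 [ 0.5171 -0.1537  0.1747] [ 0.4889 -0.1821  0.158 ] [ 0.5441 -0.1254  0.1883]
plane 2412 [ 0.5153 -0.1537  0.1741] [-0.4998  0.0279  0.8657] tilt 30.036831342350432 yawp -3.1981859208521417
```

View pics/w3.png

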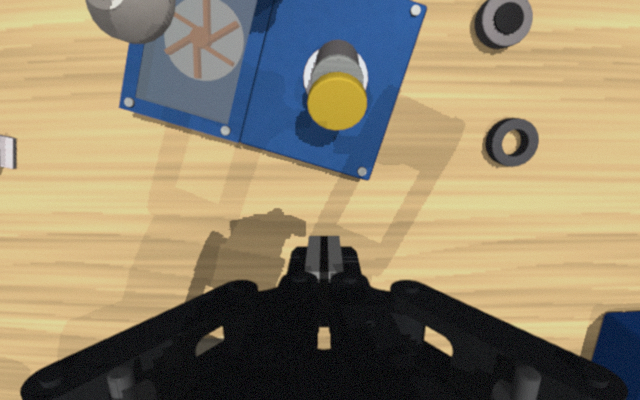

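The clear plunger head is at (338,101), leaning towards the robot with a pump yaw of about −3°. The lamp head is over the window, upper left at (130,5).

```bash
python3 - <<'E'
from h import *
np.set_printoptions(precision=4,suppress=True)
s=ctrl.state();R=Ro.from_quat(s["orientation"],scalar_first=True)
P=np.load("P.npy");n=np.array([-.4998,.0279,.8657]);c=np.array([.5153,-.1537,.1741])
Q=P[abs((P-c)@n)<.002];x=np.cross([0,1,0],n);x/=np.linalg.norm(x);y=np.cross(n,x)
uv=(Q-c)@np.c_[x,y];print("extent",uv.min(0),uv.max(0))
(ctr,rad)=cv2.minEnclosingCircle(uv.astype(np.float32));face=c+ctr[0]*x+ctr[1]*y;print("face",face,rad)
z=-n;Y=np.cross(z,R.as_matrix()[:,0]);Y/=np.linalg.norm(Y)
X=np.array([np.cos(np.radians(-3.2)),np.sin(np.radians(-3.2)),0]);Y=np.cross(z,X);Y/=np.linalg.norm(Y);X=np.cross(Y,z)
T=Ro.from_matrix(np.c_[X,Y,z]);print("turn",np.degrees((R.inv()*T).as_rotvec()))
for h in(.05,):print(h,totool(face+n*(ctrl.finger_overhang+h)-s["position"],s),ctrl.finger_overhang)
E
```

```text
extent [-0.0309 -0.0284] [0.0275 0.0284]
face [ 0.5137 -0.1539  0.1732] 0.02950694039463997
turn [-0.9325 30.0584  3.4206]
0.05 [0.031  0.0128 0.1649] 0.017
```

Request:
{"method": "arm_command", "body": {"motion": [{"dx": 0.031, "dy": 0.013, "dz": 0.165, "wx": -0.9, "wy": 30, "wz": 3.4, "gripper": 0}, {"dx": 0.031, "dy": 0.013, "dz": 0.165, "wx": -0.9, "wy": 30, "wz": 3.4, "gripper": 0}, {"dx": 0.031, "dy": 0.013, "dz": 0.165, "wx": -0.9, "wy": 30, "wz": 3.4, "gripper": 0}, {"dx": 0.031, "dy": 0.013, "dz": 0.165, "wx": -0.9, "wy": 30, "wz": 3.4, "gripper": 0}, {"dx": 0.031, "dy": 0.013, "dz": 0.165, "wx": -0.9, "wy": 30, "wz": 3.4, "gripper": 0}, {"dx": 0.031, "dy": 0.013, "dz": 0.165, "wx": -0.9, "wy": 30, "wz": 3.4, "gripper": 0}, {"dx": 0.031, "dy": 0.013, "dz": 0.165, "wx": -0.9, "wy": 30, "wz": 3.4, "gripper": 0}]}}

```text
time: 8.12
position: [0.4792, -0.1527, 0.2305]
orientation: [0.007, 0.966, -0.028, 0.258]
force: [1.0, -1.0, 1.7]
grip_width: -0.0003
grip_force: 0.0
```

```bash
python3 - <<'E'
from h import *
np.set_printoptions(precision=4,suppress=True)
s=ctrl.state();print(s["position"],s["joint_pos"],s["force"],"tool z",Ro.from_quat(s["orientation"],scalar_first=True).as_matrix()[:,2])
f=np.array([.5137,-.1539,.1732]);print(totool(f-s["position"],s))
im,d=ctrl.capture("wrist");cv2.imwrite("pics/w4.png",im[:,:,::-1])
for r in ctrl.pinpoint("wrist","plunger_head")[:1]:
    a,b=r["pixel"];o,dd=wray((a,b),s);p=o+dd*d[int(b),int(a)];print(r["conf"],r["pixel"],p,totool(p-s["position"],s))
E
```

```text
[ 0.4792 -0.1527  0.2305] [-0.5895 -0.6268  2.2403  0.2912  1.0856  0.9603] [ 0.9988 -1.0092  1.6805] tool z [ 0.4984 -0.0278 -0.8665]
[ 0.0013 -0.0007  0.0668]
0.55 [323.5, 216.9] [ 0.5129 -0.1548  0.1742] [0.0012 0.0002 0.0656]
```

View pics/w4.png

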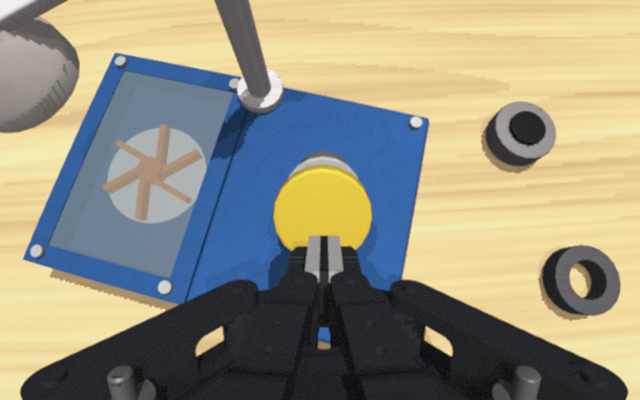

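The closed fingertips at (323,240) point square at the yellow face (323,214), so they are aligned along the axis.

Request:
{"method": "arm_command", "body": {"motion": [{"dx": 0.001, "dy": 0, "dz": 0.025, "wx": 0, "wy": 0, "wz": 0, "gripper": 0}, {"dx": 0.001, "dy": 0, "dz": 0.045, "wx": 0, "wy": 0, "wz": 0, "gripper": 0}, {"dx": 0.001, "dy": 0, "dz": 0.049, "wx": 0, "wy": 0, "wz": 0, "gripper": 0}, {"dx": 0.001, "dy": 0, "dz": 0.052, "wx": 0, "wy": 0, "wz": 0, "gripper": 0}, {"dx": 0.001, "dy": 0, "dz": 0.055, "wx": 0, "wy": 0, "wz": 0, "gripper": 0}, {"dx": 0.001, "dy": 0, "dz": 0.058, "wx": 0, "wy": 0, "wz": 0, "gripper": 0}, {"dx": 0.001, "dy": 0, "dz": 0.06, "wx": 0, "wy": 0, "wz": 0, "gripper": 0}, {"dx": 0.001, "dy": 0, "dz": 0.06, "wx": 0, "wy": 0, "wz": 0, "gripper": 0}]}}

```text
time: 8.88
position: [0.5122, -0.1555, 0.1825]
orientation: [0.008, 0.965, -0.027, 0.261]
force: [0.3, 1.2, 6.0]
grip_width: -0.0002
grip_force: 2.4
```

Request:
{"method": "arm_command", "body": {"motion": [{"dx": -0.002, "dy": 0, "dz": 0.001, "wx": 0, "wy": 0, "wz": 0, "gripper": 0}, {"dx": -0.002, "dy": 0, "dz": 0.002, "wx": 0, "wy": 0, "wz": 0, "gripper": 0}, {"dx": -0.002, "dy": 0, "dz": 0.002, "wx": 0, "wy": 0, "wz": 0, "gripper": 0}]}}

```text
time: 9.13
position: [0.5114, -0.1556, 0.18]
orientation: [0.008, 0.965, -0.027, 0.261]
force: [-0.7, 0.1, 6.1]
grip_width: 0.0001
grip_force: 2.6
```

Request:
{"method": "arm_command", "body": {"motion": [{"dx": 0, "dy": 0, "dz": 0.001, "wx": 0, "wy": 0, "wz": 0, "gripper": 0}, {"dx": 0, "dy": 0, "dz": 0.002, "wx": 0, "wy": 0, "wz": 0, "gripper": 0}, {"dx": 0, "dy": 0, "dz": 0.002, "wx": 0, "wy": 0, "wz": 0, "gripper": 0}]}}

```text
time: 9.38
position: [0.5124, -0.1557, 0.1783]
orientation: [0.008, 0.965, -0.027, 0.261]
force: [-1.3, 0.3, 6.0]
grip_width: 0.0003
grip_force: 2.8
```

Request:
{"method": "arm_command", "body": {"motion": [{"dx": 0, "dy": 0, "dz": 0.001, "wx": 0, "wy": 0, "wz": 0, "gripper": 0}, {"dx": 0, "dy": 0, "dz": 0.002, "wx": 0, "wy": 0, "wz": 0, "gripper": 0}, {"dx": 0, "dy": 0, "dz": 0.002, "wx": 0, "wy": 0, "wz": 0, "gripper": 0}]}}

```text
time: 9.63
position: [0.5134, -0.1558, 0.1766]
orientation: [0.008, 0.965, -0.027, 0.261]
force: [-1.3, 0.4, 6.3]
grip_width: -0.0
grip_force: 3.0
```

Request:
{"method": "arm_command", "body": {"motion": [{"dx": 0, "dy": 0, "dz": 0.001, "wx": 0, "wy": 0, "wz": 0, "gripper": 0}, {"dx": 0, "dy": 0, "dz": 0.002, "wx": 0, "wy": 0, "wz": 0, "gripper": 0}, {"dx": 0, "dy": 0, "dz": 0.002, "wx": 0, "wy": 0, "wz": 0, "gripper": 0}]}}

```text
time: 9.88
position: [0.5144, -0.1558, 0.1749]
orientation: [0.008, 0.965, -0.027, 0.261]
force: [-1.8, 0.5, 5.9]
grip_width: -0.0001
grip_force: 3.2
```

Request:
{"method": "arm_command", "body": {"motion": [{"dx": 0, "dy": 0, "dz": 0.001, "wx": 0, "wy": 0, "wz": 0, "gripper": 0}, {"dx": 0, "dy": 0, "dz": 0.002, "wx": 0, "wy": 0, "wz": 0, "gripper": 0}, {"dx": 0, "dy": 0, "dz": 0.002, "wx": 0, "wy": 0, "wz": 0, "gripper": 0}]}}

```text
time: 10.13
position: [0.5154, -0.1559, 0.1731]
orientation: [0.008, 0.965, -0.027, 0.261]
force: [-2.2, 0.5, 6.6]
grip_width: 0.0005
grip_force: 3.4
```

Request:
{"method": "arm_command", "body": {"motion": [{"dx": 0, "dy": 0, "dz": 0.001, "wx": 0, "wy": 0, "wz": 0, "gripper": 0}, {"dx": 0, "dy": 0, "dz": 0.002, "wx": 0, "wy": 0, "wz": 0, "gripper": 0}, {"dx": 0, "dy": 0, "dz": 0.002, "wx": 0, "wy": 0, "wz": 0, "gripper": 0}]}}

```text
time: 10.38
position: [0.5164, -0.1559, 0.1714]
orientation: [0.008, 0.965, -0.027, 0.261]
force: [-1.7, 0.8, 7.9]
grip_width: -0.0003
grip_force: 3.6
```

Request:
{"method": "arm_command", "body": {"motion": [{"dx": 0, "dy": 0, "dz": 0.001, "wx": 0, "wy": 0, "wz": 0, "gripper": 0}, {"dx": 0, "dy": 0, "dz": 0.002, "wx": 0, "wy": 0, "wz": 0, "gripper": 0}, {"dx": 0, "dy": 0, "dz": 0.002, "wx": 0, "wy": 0, "wz": 0, "gripper": 0}]}}

```text
time: 10.63
position: [0.5174, -0.156, 0.1698]
orientation: [0.008, 0.965, -0.027, 0.261]
force: [-5.1, 1.7, 9.3]
grip_width: -0.0
grip_force: 5.5
```

Request:
{"method": "arm_command", "body": {"motion": [{"dx": 0, "dy": 0, "dz": 0.0005, "wx": 0, "wy": 0, "wz": 0, "gripper": 0}, {"dx": 0, "dy": 0, "dz": 0.0008, "wx": 0, "wy": 0, "wz": 0, "gripper": 0}, {"dx": 0, "dy": 0, "dz": 0.0008, "wx": 0, "wy": 0, "wz": 0, "gripper": 0}]}}

```text
time: 10.88
position: [0.5177, -0.156, 0.1694]
orientation: [0.008, 0.965, -0.027, 0.261]
force: [-8.2, 2.5, 12.9]
grip_width: -0.0
grip_force: 7.6
```

Request:
{"method": "arm_command", "body": {"motion": [{"dx": 0, "dy": 0, "dz": 0.0005, "wx": 0, "wy": 0, "wz": 0, "gripper": 0}, {"dx": 0, "dy": 0, "dz": 0.0005, "wx": 0, "wy": 0, "wz": 0, "gripper": 0}, {"dx": 0, "dy": 0, "dz": 0.0005, "wx": 0, "wy": 0, "wz": 0, "gripper": 0}, {"dx": 0, "dy": 0, "dz": 0.0005, "wx": 0, "wy": 0, "wz": 0, "gripper": 0}, {"dx": 0, "dy": 0, "dz": 0.0005, "wx": 0, "wy": 0, "wz": 0, "gripper": 0}, {"dx": 0, "dy": 0, "dz": 0.0005, "wx": 0, "wy": 0, "wz": 0, "gripper": 0}]}}

```text
time: 11.38
position: [0.5179, -0.1561, 0.1692]
orientation: [0.008, 0.965, -0.027, 0.261]
force: [-9.7, 1.8, 14.3]
grip_width: 0.0
grip_force: 8.9
```

Request:
{"method": "arm_command", "body": {"motion": [{"dx": 0, "dy": 0, "dz": 0, "wx": 0, "wy": 0, "wz": 0, "gripper": 0}, {"dx": 0, "dy": 0, "dz": 0, "wx": 0, "wy": 0, "wz": 0, "gripper": 0}, {"dx": 0, "dy": 0, "dz": 0, "wx": 0, "wy": 0, "wz": 0, "gripper": 0}, {"dx": 0, "dy": 0, "dz": 0, "wx": 0, "wy": 0, "wz": 0, "gripper": 0}, {"dx": 0, "dy": 0, "dz": 0, "wx": 0, "wy": 0, "wz": 0, "gripper": 0}, {"dx": 0, "dy": 0, "dz": 0, "wx": 0, "wy": 0, "wz": 0, "gripper": 0}, {"dx": 0, "dy": 0, "dz": 0, "wx": 0, "wy": 0, "wz": 0, "gripper": 0}, {"dx": 0, "dy": 0, "dz": 0, "wx": 0, "wy": 0, "wz": 0, "gripper": 0}]}}

```text
time: 12.05
position: [0.5178, -0.156, 0.1691]
orientation: [0.008, 0.965, -0.027, 0.261]
force: [-10.3, 2.2, 13.7]
grip_width: -0.0002
grip_force: 8.8
```

Request:
{"method": "arm_command", "body": {"motion": [{"dx": 0, "dy": 0, "dz": 0, "wx": 0, "wy": 0, "wz": 0, "gripper": 0}, {"dx": 0, "dy": 0, "dz": 0, "wx": 0, "wy": 0, "wz": 0, "gripper": 0}, {"dx": 0, "dy": 0, "dz": 0, "wx": 0, "wy": 0, "wz": 0, "gripper": 0}, {"dx": 0, "dy": 0, "dz": 0, "wx": 0, "wy": 0, "wz": 0, "gripper": 0}, {"dx": 0, "dy": 0, "dz": 0, "wx": 0, "wy": 0, "wz": 0, "gripper": 0}, {"dx": 0, "dy": 0, "dz": 0, "wx": 0, "wy": 0, "wz": 0, "gripper": 0}, {"dx": 0, "dy": 0, "dz": 0, "wx": 0, "wy": 0, "wz": 0, "gripper": 0}, {"dx": 0, "dy": 0, "dz": 0, "wx": 0, "wy": 0, "wz": 0, "gripper": 0}]}}

```text
time: 12.72
position: [0.5178, -0.156, 0.1691]
orientation: [0.008, 0.965, -0.027, 0.261]
force: [-10.3, 2.4, 13.2]
grip_width: 0.0001
grip_force: 8.8
```

Request:
{"method": "arm_command", "body": {"motion": [{"dx": 0, "dy": 0, "dz": -0.005, "wx": 0, "wy": 0, "wz": 0, "gripper": 0}, {"dx": 0, "dy": 0, "dz": -0.012, "wx": 0, "wy": 0, "wz": 0, "gripper": 0}, {"dx": 0, "dy": 0, "dz": -0.02, "wx": 0, "wy": 0, "wz": 0, "gripper": 0}, {"dx": 0, "dy": 0, "dz": -0.03, "wx": 0, "wy": 0, "wz": 0, "gripper": 0}, {"dx": 0, "dy": 0, "dz": -0.05, "wx": 0, "wy": 0, "wz": 0, "gripper": 0}, {"dx": 0, "dy": 0, "dz": -0.08, "wx": 0, "wy": 0, "wz": 0, "gripper": 0}, {"dx": 0, "dy": 0, "dz": -0.1, "wx": 0, "wy": 0, "wz": 0, "gripper": 0}, {"dx": 0, "dy": 0, "dz": -0.1, "wx": 0, "wy": 0, "wz": 0, "gripper": 0}]}}

```text
time: 13.38
position: [0.4673, -0.1536, 0.2585]
orientation: [0.01, 0.965, -0.027, 0.262]
force: [0.3, -0.5, 1.6]
grip_width: 0.0001
grip_force: 0.0
```

```bash
python3 - <<'E'
from h import *
np.set_printoptions(precision=4,suppress=True)
s=ctrl.state();im,d=ctrl.capture("wrist");cv2.imwrite("pics/w5.png",im[:,:,::-1]);print(s["position"],s["force"],s["time"])
for r in ctrl.pinpoint("wrist","plunger_head")[:1]:
    a,b=r["pixel"];o,dd=wray((a,b),s);print("plunger",r["conf"],o+dd*d[int(b),int(a)])
ims=[]
for c in("top","scene"):
    im,d=ctrl.capture(c);ims.append(im[100:300,200:520])
    for n,z in dict(window=.05,lamp_handle=.306,lamp_head=.198,lamp_hinge=.236,collar=0,puck=0,foot_a=0).items():
        for r in ctrl.pinpoint(c,n)[:2]: print(c,n,round(r["conf"],2),np.round(r["pixel"],1),atz(c,r["pixel"],z))
cv2.imwrite("pics/end.png",cv2.resize(np.hstack(ims)[:,:,::-1],(800,250)))
E
```

```text
[ 0.4673 -0.1536  0.2585] [ 0.34   -0.4521  1.6099] 13.3833
plunger 0.81 [ 0.5128 -0.1546  0.1739]
top window 0.96 [313.6 196.5] [0.6016 0.015  0.05  ]
top lamp_handle 0.86 [305.2 177.1] [0.6076 0.0296 0.306 ]
top lamp_head 0.92 [304.  185.6] [0.607  0.0363 0.198 ]
top lamp_hinge 0.87 [362.6 155.5] [ 0.6744 -0.1047  0.236 ]
top collar 0.87 [467.2 243.4] [ 0.475  -0.4276  0.    ]
top puck 0.79 [451.4 190.5] [ 0.629  -0.3877  0.    ]
top foot_a 0.74 [173.5 173.4] [0.6752 0.4298 0.    ]
top foot_a 0.73 [177.1 246.1] [0.4621 0.4078 0.    ]
scene window 0.66 [324.8 241.9] [0.599 0.021 0.05 ]
scene lamp_handle 0.7 [326.7 183.1] [0.6064 0.031  0.306 ]
scene lamp_handle 0.61 [327.6 243.5] [0.8051 0.1654 0.306 ]
scene lamp_head 0.9 [325.  212.1] [0.6139 0.0308 0.198 ]
scene lamp_hinge 0.56 [277.4 199.4] [ 0.6813 -0.0955  0.236 ]
scene lamp_hinge 0.25 [428.8 320.9] [0.8258 0.4645 0.236 ]
scene collar 0.75 [247.9 181. ] [ 0.4536 -0.4352  0.    ]
scene puck 0.6 [227.1 211.5] [ 0.6301 -0.3833  0.    ]
scene foot_a 0.76 [428.  320.3] [0.6549 0.4214 0.    ]
scene foot_a 0.68 [447.6 273.6] [0.4569 0.3984 0.    ]
```

View pics/end.png

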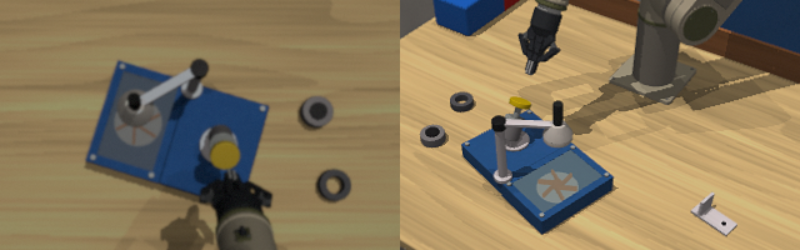

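The plunger is fully back (face at z 0.174) and the loose parts have not moved. The lamp handle is over the window at about (133,103) in the crop, but the points hint that it is several mm too far round, so I check from above.

Request:
{"method": "arm_command", "body": {"motion": [{"dx": 0.13, "dy": -0.134, "dz": -0.11, "wx": 0, "wy": -30, "wz": 0, "gripper": 0}, {"dx": 0.13, "dy": -0.134, "dz": -0.11, "wx": 0, "wy": -30, "wz": 0, "gripper": 0}, {"dx": 0.13, "dy": -0.134, "dz": -0.11, "wx": 0, "wy": -30, "wz": 0, "gripper": 0}, {"dx": 0.13, "dy": -0.134, "dz": -0.11, "wx": 0, "wy": -30, "wz": 0, "gripper": 0}, {"dx": 0.13, "dy": -0.134, "dz": -0.11, "wx": 0, "wy": -30, "wz": 0, "gripper": 0}, {"dx": 0.13, "dy": -0.134, "dz": -0.11, "wx": 0, "wy": -30, "wz": 0, "gripper": 0}, {"dx": 0.13, "dy": -0.134, "dz": -0.11, "wx": 0, "wy": -30, "wz": 0, "gripper": 0}, {"dx": 0.13, "dy": -0.134, "dz": -0.11, "wx": 0, "wy": -30, "wz": 0, "gripper": 0}]}}

```text
time: 14.95
position: [0.5326, -0.0212, 0.4128]
orientation: [0.0, 1.0, -0.027, 0.001]
force: [0.3, 0.7, -0.1]
grip_width: 0.0002
grip_force: 0.0
```

```bash
python3 - <<'E'
from h import *
np.set_printoptions(precision=4,suppress=True)
s=ctrl.state();im,d=ctrl.capture("wrist");cv2.imwrite("pics/w6.png",im[:,:,::-1]);print(s["position"],s["orientation"],s["time"])
for n,z in dict(window=.05,lamp_handle=.306,lamp_head=.198,lamp_hinge=.236).items():
    for r in ctrl.pinpoint("wrist",n)[:1]: print(n,round(r["conf"],2),np.round(r["pixel"],1),watz(r["pixel"],z,s))
s4=dict(position=np.array([.4792,-.1527,.2305]),orientation=[.007,.966,-.028,.258])
for p in((115,53),(428,120),(24,260)):print("w4",watz(p,.05,s4))
E
```

```text
[ 0.5326 -0.0212  0.4128] [ 0.      0.9996 -0.0274  0.0007] 14.95
window 0.21 [34.4 85.8] [0.6522 0.3847 0.05  ]
lamp_handle 0.7 [249.5  97. ] [0.6055 0.0233 0.306 ]
lamp_hinge 0.72 [410.3   4.3] [ 0.6738 -0.0994  0.236 ]
w4 [0.7401 0.0695 0.05  ]
w4 [ 0.6344 -0.2707  0.05  ]
w4 [0.5112 0.137  0.05  ]
```

View pics/w6.png

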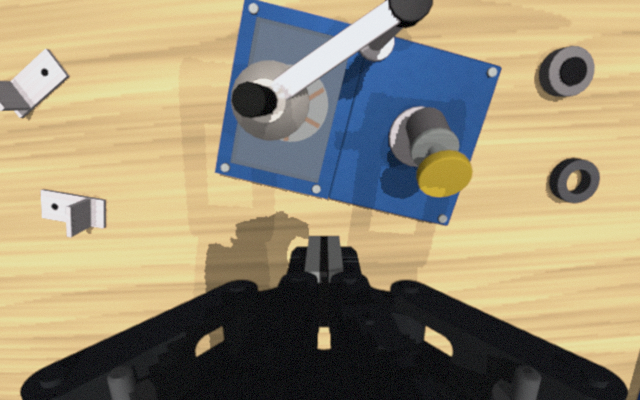

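```bash
python3 - <<'E'
from h import *
from scipy.optimize import least_squares
np.set_printoptions(precision=4,suppress=True)
s6=dict(position=np.array([.5326,-.0212,.4128]),orientation=[0,.9996,-.0274,.0007])
s4=dict(position=np.array([.4792,-.1527,.2305]),orientation=[.007,.966,-.028,.258])
LB,RB,LF,RF=(.12,.18),(.12,-.18),(-.12,.18),(-.12,-.18)
def fit(s,C):
    obs=[(watz(p,.05,s)[:2],np.array(q)) for p,q in C]
    rot=lambda a:np.array([[np.cos(a),-np.sin(a)],[np.sin(a),np.cos(a)]])
    r=least_squares(lambda x:np.concatenate([x[:2]+rot(x[2])@q-p for p,q in obs]),[.57,-.06,-.3])
    R=rot(r.x[2]);print(r.x,"res",abs(r.fun).max(),"hinge",r.x[:2]+R@[.105,0],"win",r.x[:2]+R@[0,.0952]);return r.x[:2],R
fit(s4,[((115,53),LB),((428,120),RB),((24,260),LF)])
c,R=fit(s6,[((247,0),LB),((502,67),RB),((447,225),RF),((216,172),LF)])
for px,z in(((250,98),.306),((272,101),.205)):
    h=watz(px,z,s6)[:2];v=R.T@(h-c-R@[.105,0]);print(h,v+[.105,0],np.arctan2(v[1],-v[0]),np.hypot(*v))
h=np.array([.601,.027]);v=R.T@(h-c-R@[.105,0]);print("tcp",np.arctan2(v[1],-v[0]),np.hypot(*v))
E
```

```text
[ 0.5728 -0.0671 -0.2957] res 0.003609264495655351 hinge [ 0.6732 -0.0977] win [0.6005 0.0239]
[ 0.5747 -0.0675 -0.2905] res 0.003837596114287245 hinge [ 0.6753 -0.0976] win [0.602  0.0237]
[0.6049 0.023 ] [0.003  0.0953] 0.7515544457670527 0.13963725840313324
[0.6041 0.0234] [0.0021 0.0956] 0.7485605346185625 0.1404018940179753
tcp 0.7423813470112537 0.1450819940633888
```

```bash
python3 -c "
from station import ctrl
print(ctrl.job_done())"
```

```text
the job is handed in; nothing more can be done
None
```

The job is handed in, with no verdict shown: the lamp hangs about 2 mm from centred over the window and is released, the plunger was held at its stop (about 22 mm) at around 17 N for over 1.3 s and sprang fully back, and the loose parts were not touched.

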